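Lever the snap cover off a control unit

TASK

The control unit on the fixture plate has to be opened for rework: use the pry tool in the notch under the cover's front edge to lever that edge up until the two spring catches let go, keeping your fingers off the cover while it is still snapped on. Then put the loose cover down gently, right way up and flat, inside the shallow tray, and lay the pry tool back down on the bench, clear of the unit and the tray. Do not disturb the tub, the screwdriver or the spacer block.

Things in the scene. Friction and masses are not known exactly. Their poses are not given: they have to be found in the camera images.
- unit: control unit, fixed: open-topped grey metal housing 60 mm wide, rim 56 mm above the bench, x -51 to 65 mm, on a dark plate 235 x 124 x 10 mm. Origin: on the bench under the cover's middle; x points from front (notch end) to back, z up. Clamp jaws 34 mm high stand beside it, x 10 to 50, y to +-49 mm. Two hidden spring catches in its side walls (x = -32 mm) hold the cover's tabs.
- unit_ledge (a point): on the ledge below the middle of the seated cover's front edge (unit x -65, y 0, z 50 mm). The ledge is the flat top of the apron block in front, x -105 to -51 mm, 66 mm wide. Under the cover's overhanging front edge it forms the floor of a notch 40 mm wide (a cheek on either side), 6 mm high (z 50 to 56) and 14 mm deep (x -65 to -51), ending at the housing's front wall.
- unit_seat (a point): where the middle of the cover's lower front edge lies when snapped on (unit x -65, y 0, z 56 mm); axes as the unit's. The catches let go when this edge has been raised about 10 mm (some 25 to 45 N there); it then springs up and rests at 14 to 18 mm, the back edge still on the rim.
- cover: black plastic snap cover, plate 130 (x) x 66 (y) x 8 mm, about 0.15 kg, ribs on top to 10.5 mm. Origin: centre of the plate's underside; x points to the back, z up, as the unit's when seated. Two tabs (x -32, y +-19) and two feet (x 42, y +-16) hang 24 mm down; it stands level on them. The housing is 3 mm narrower on each side, so once loose it can be grasped across its width.
- cover_lip (a point): middle of the cover's lower front edge (cover x -65, y 0, z 0 mm)
- pry: pry tool, about 0.16 kg: wooden handle 150 (x) x 18 x 18 mm lying flat; a steel blade 34 mm long, 22 wide, 4 thick rises at 35 degrees from the bottom edge of its front end. Origin: middle of the handle's underside; x points to the blade, z up. With the handle raised 35 degrees the blade is level; pushing the handle down then turns the tool about its heel and swings the blade up.
- pry_heel (a point): heel of the pry tool, where the undersides of handle and blade meet (pry x = 75, z = 0 mm)
- pry_tip (a point): lower edge of the blade's end, middle (pry x = 102.9, z = 19.5 mm; 34 mm from the heel)
- tray: shallow open plastic tray fixed on the bench, 190 (x) x 230 (y) x 22 mm high, walls and floor 4 mm thick. Origin: centre of its underside
- tub: bystander: clear tub with a lid, 76 mm diameter, 75 mm high; origin under its middle
- screwdriver: bystander: screwdriver 180 mm long, lying; handle towards its -x
- spacer: bystander: aluminium spacer block 70 x 50 x 30 mm with a 20 mm hole; origin under its middle
There are look-alikes about, which are no part of the job. Of the things that look like the pry, the middle-sized one is meant. What is shaped like the cover but red is not meant.

How it is judged:
By the outcome, as a careful person would: the job done as asked, in the order asked, and still so for the second after the job is handed in, with the robot touching nothing.
It also fails if it takes over 66 s, if anything falls off the work surface, if the arm or the gripper's body presses on something with over 40 N, if the wrist force passes 120 N, or if a joint passes its speed limit or range.

ROBOT

A 7-joint arm with a two-finger parallel gripper is mounted at the origin on the work surface. World frame = base frame: x ahead of the robot, y to its left, z up, the work surface at z = 0. Lengths are in m, angles in rad, forces in N, time in s.
With the tool pointing down it reaches from about 0.425 to 0.875 m from the base axis. Payload 4.7 kg.
Tool frame: the origin (TCP) lies on the front face of the gripper's body, between the roots of the fingers; the fingertips stand 70 mm ahead of it and the grasp point (between the pads) lies 51 mm ahead of it (manip.nose_length is the distance from the TCP to the fingertips, in m); z points along the fingers, y is the line along which they close (so a half turn about z gives the same grasp; the last joint's range is limited). The gripper opens to 87 mm and grips with 3 to 60 N. Pads are 19 mm wide; open, the fingers measure 117 mm over their backs; the gripper's body (75 mm by 190 mm) begins 51 mm behind the grasp point.
Start: joints at [1.15, 0.321, -0.07, 1.45, 0.023, 1.371, -0.057], TCP at [0.274, -0.59, 0.292] pointing down, gripper open.
Joint ranges: [-2.86, 2.86], [-0.3, 2.09], [-1.38, 1.24], [0.06, 2.45], [-1.56, 4.7], [0.09, 2.05], [-2.69, 2.69]. Speed limits (rad/s): [2.57, 2.57, 3.14, 3.14, 3.14, 3.14, 3.14].

INTERFACE

Orientations are given as a unit quaternion [x, y, z, w].
In Python, from bench import get_obs, snapshot, camera_params, close_job, manip gives the robot as it stands.
- The arm moves only by the tool drive_tool, never from a script. Its argument "targets" is a list that holds one entry, the list of rows, each a list of 5 numbers: the opening, from -1 (shut) to 1 (fully open), then the shift along the tool's x, y, z in units of 20 cm (1.0 is 20 cm), then the turn about the tool's z in units of 5 degrees (1.0 is 5 degrees). A call has 1 to 12 rows; each row shifts and turns the commanded pose from where the row before left it, along the tool's axes as they then stand; what a row does not reach is not made up. A row lasts 1/8 s, in which the tool goes at most 62.5 mm and 10.7 degrees, less where a joint would pass 70% of its speed; a pose out of reach is approached as far as the arm can. A call with a number of a shift or a turn outside -1 to 1 is refused whole. A call with a gripper value outside its range is refused whole. The fingers move at their own pace and stop on an object; "grip_force" is the grip in N (left out, the last holds). Time passes only in rows, so rows that do not move let the fingers close. It gives the time, the measured TCP pose, the force, the opening and the grip force at its end, in the units of the state.
- get_obs(): the state, without advancing time (a new reading comes with each control period).
- snapshot(name): name is "side" or "top" or "wrist"; returns the picture (384x512x3 uint8, red, green, blue); there is no depth.
- camera_params(name): a dict with "fx", "fy", "cx", "cy" (pixels), "origin" and "orientation" of the camera in the world; the wrist camera has in their place "T_tool_cam" (4x4, takes a point from camera to tool coordinates, whose origin is the TCP and whose axes are the flange's). Camera axes: x right, y up, looking along -z (the intrinsics and any distortion apply to the point x, -y, -z); pixel columns grow to the right and rows downward; lengths in m; the calibration is good to about 2 mm. A picture is of the moment at which its call begins: read the wrist's pose just before it. camera_params takes no time and is no camera call.
- close_job(): hands the job in; it is judged then, once.
The state is a dict: "clock": time; "q": joint angles; "qd": joint speeds; "joint_torque": joint torques, N m; "tool_pos": TCP position; "tool_rot": TCP orientation; "wrist_force": force on the tool from outside, world axes, zero at the start; "wrist_torque": the same for the moment, N m; "width": finger opening in m; "gripper_force": force on a finger pad.
Only numpy, scipy, OpenCV 4.12 (cv2) and the standard library are available. Lean on these libraries where they do the work, as an engineer would, in place of code of your own. Each camera call takes 0.05 s, during which the arm holds its last target. There are 200 camera calls.

## Working session

There is one attempt and no reset: what is moved stays moved. The work goes in short steps, Python scripts to look and compute and a tool call to move; the robot and the scene stay as the last step left them, time stands still between calls to the robot, and variables do not carry over. Pictures are saved under pics/ and viewed, at most 13 in all, crops included, and the job is handed in when it is done.

Besides the shell and the picture viewer there is one more tool, called after "Emit:" as a command line: name --argument value ..., lists and objects as JSON in quotes. drive_tool: Moves the arm, as the interface text tells. Its arguments: {"type":"object","properties":{"targets":{"type":"array","items":{"type":"array","items":{"type":"array","items":{"type":"number"}}}},"grip_force":{"type":"number"}},"required":["targets"]}

```bash
mkdir -p pics; ls; python3 - <<'E'
from bench import *
import cv2,numpy as np
ims=[]
for n in("top","side"):
    im=snapshot(n);cv2.imwrite(f"pics/{n}0.png",im[:,:,::-1]);p=camera_params(n);print(n,p)
o=get_obs();print(o);print(camera_params("wrist"));print([a for a in dir(manip) if a[0]!='_'])
E
```

```text
pics
top {'fx': 491.8912183615108, 'fy': 491.8912183615108, 'cx': 262.9443159128681, 'cy': 193.22923467239636, 'origin': array([ 0.29147305, -0.10311344,  1.36459525]), 'orientation': array([ 0.07379562, -0.0725499 , -0.67703411,  0.72863951])}
side {'fx': 363.3677580263117, 'fy': 363.3677580263117, 'cx': 260.9151912831383, 'cy': 194.08605696225024, 'origin': array([0.09419843, 0.72283104, 0.70945377]), 'orientation': array([-0.1276744 ,  0.46100205,  0.85254818, -0.21056581])}
{'clock': 0.1, 'q': array([ 1.1500581 ,  0.32173111, -0.07011569,  1.45155129,  0.02260898,
        1.37080825, -0.05691579]), 'qd': array([-0.00015048, -0.00065339,  0.00088611, -0.00384235, -0.0009586 ,
        0.00098839,  0.00126934]), 'joint_torque': array([-2.69969260e-04, -4.92570555e+01, -4.05662460e-01, -3.13398814e+01,
       -6.41150982e-02,  3.95710382e-02,  9.64681817e-05]), 'tool_pos': array([ 0.27363789, -0.58917681,  0.29128343]), 'tool_rot': array([ 9.76452407e-01,  2.15731234e-01, -2.29635468e-04, -8.23859146e-04]), 'wrist_force': array([-0.0410046 , -1.31873198, -0.03494537]), 'wrist_torque': array([ 0.01770059, -0.00011691,  0.03800869]), 'gripper_force': 0.0, 'width': 0.08706616306604395}
{'fx': 266.9864415955507, 'fy': 266.9864415955507, 'cx': 252.06792797004388, 'cy': 191.8559689223247, 'T_tool_cam': array([[ 1.52343458e-03,  9.53389443e-01,  3.01738711e-01,
         8.31739014e-02],
       [ 9.99997226e-01, -9.10371705e-04, -2.17238146e-03,
        -3.87402891e-04],
       [-1.79643117e-03,  3.01741184e-01, -9.53388185e-01,
        -9.19126139e-02],
       [ 0.00000000e+00,  0.00000000e+00,  0.00000000e+00,
         1.00000000e+00]])}
['IKError', 'nose_length']
```

View pics/top0.png

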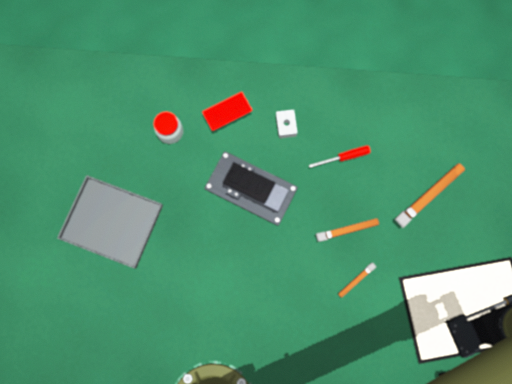

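View pics/side0.png

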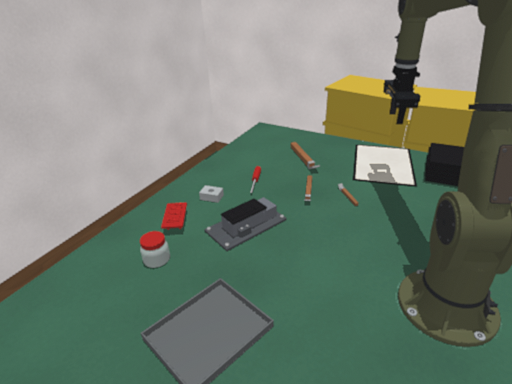

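The top view shows three orange-handled tools: large at (430,195), middle at (347,230) with its blade at the left end (322,236), and small at (357,280). The middle one is the pry. The black cover on the grey unit is at (250,185), with its apron and front facing right (280,195). The red look-alike is at (228,111), the tray at (110,222), the tub at (168,127), the spacer at (287,122) and the screwdriver at (340,157).

```bash
cat > h.py <<'E'
from bench import *
import cv2,numpy as np
from scipy.spatial.transform import Rotation as R
def cam(name,o=None):
    p=camera_params(name);K=np.array([[p['fx'],0,p['cx']],[0,p['fy'],p['cy']],[0,0,1]])
    if name=="wrist":
        o=o or get_obs();T=np.eye(4);T[:3,:3]=R.from_quat(o['tool_rot']).as_matrix();T[:3,3]=o['tool_pos'];T=T@p['T_tool_cam']
    else:
        T=np.eye(4);T[:3,:3]=R.from_quat(p['orientation']).as_matrix();T[:3,3]=p['origin']
    return K,T
def ray(c,uv,z):
    K,T=c;uv=np.atleast_2d(uv).astype(float)
    d=np.c_[(uv[:,0]-K[0,2])/K[0,0],-(uv[:,1]-K[1,2])/K[1,1],-np.ones(len(uv))]@T[:3,:3].T
    z=np.broadcast_to(z,len(uv))
    return T[:3,3]+d*((z-T[2,3])/d[:,2])[:,None]
def proj(c,P):
    K,T=c;q=(np.atleast_2d(P)-T[:3,3])@T[:3,:3];return np.c_[K[0,0]*q[:,0]/-q[:,2]+K[0,2],-K[1,1]*q[:,1]/-q[:,2]+K[1,2]]
def big(m):
    n,l,s,_=cv2.connectedComponentsWithStats(m.astype('uint8'));return [(l==i) for i in range(1,n) if s[i,4]>40]
def rect(m):
    c,_=cv2.findContours(m.astype('uint8'),cv2.RETR_EXTERNAL,cv2.CHAIN_APPROX_NONE);c=max(c,key=cv2.contourArea);return cv2.minAreaRect(c)
def yaw(o): 
    x=R.from_quat(o['tool_rot']).as_matrix()[:,0];return np.degrees(np.arctan2(x[1],x[0]))
E
python3 - <<'E'
from h import *
im=cv2.imread("pics/top0.png");hsv=cv2.cvtColor(im,cv2.COLOR_BGR2HSV).astype(int);c=cam("top")
H,S,V=hsv[...,0],hsv[...,1],hsv[...,2]
for nm,m,z in(("orange",(H>8)&(H<22)&(S>150)&(V>120),.018),("grey",(S<60)&(V>90)&(V<150),.022),("black",(V<40),.066),("red",((H<6)|(H>174))&(S>180)&(V>120),.02),("plate",(S<70)&(V>20)&(V<110),.01)):
    for b in big(m):
        r=rect(b);P=ray(c,cv2.boxPoints(r),z);print(nm,b.sum(),np.round(r[0]),np.round(P.mean(0)[:2],3),[np.round(x[:2],3).tolist() for x in P])
cr=cv2.resize(im[140:310,195:395],(800,680),interpolation=cv2.INTER_CUBIC);cv2.imwrite("pics/crop0.png",cv2.resize(cr,(700,595)))
E
```

```text
orange 567 [438. 187.] [ 0.629 -0.579] [[0.571, -0.505], [0.704, -0.637], [0.686, -0.654], [0.554, -0.522]]
orange 287 [355. 227.] [ 0.498 -0.35 ] [[0.484, -0.286], [0.528, -0.409], [0.512, -0.414], [0.468, -0.291]]
orange 159 [352. 284.] [ 0.344 -0.348] [[0.315, -0.311], [0.382, -0.378], [0.374, -0.386], [0.307, -0.319]]
grey 1731 [251. 188.] [ 0.588 -0.054] [[0.576, 0.075], [0.69, 0.032], [0.598, -0.184], [0.488, -0.138]]
grey 746 [110. 221.] [0.466 0.325] [[0.407, 0.461], [0.595, 0.419], [0.523, 0.186], [0.34, 0.234]]
grey 44 [500. 305.] [ 0.317 -0.744] [[0.315, -0.725], [0.332, -0.758], [0.319, -0.764], [0.302, -0.731]]
black 65 [409. 318.] [ 0.265 -0.489] [[0.31, -0.475], [0.311, -0.479], [0.221, -0.502], [0.219, -0.498]]
black 1591 [484. 327.] [ 0.258 -0.681] [[0.266, -0.584], [0.336, -0.746], [0.248, -0.777], [0.18, -0.617]]
red 1003 [227. 111.] [0.809 0.032] [[0.803, 0.104], [0.874, -0.007], [0.815, -0.04], [0.746, 0.07]]
red 413 [165. 123.] [0.759 0.206] [[0.79, 0.241], [0.795, 0.178], [0.728, 0.171], [0.724, 0.233]]
red 249 [354. 153.] [ 0.71  -0.341] [[0.706, -0.295], [0.738, -0.379], [0.714, -0.387], [0.683, -0.302]]
plate 1362 [253. 189.] [ 0.588 -0.061] [[0.573, 0.037], [0.665, 0.005], [0.602, -0.159], [0.511, -0.125]]
plate 113 [ 74. 207.] [0.498 0.434] [[0.413, 0.462], [0.585, 0.41], [0.583, 0.406], [0.411, 0.457]]
plate 67 [148. 237.] [0.432 0.216] [[0.346, 0.243], [0.519, 0.192], [0.518, 0.189], [0.345, 0.241]]
plate 1687 [463. 311.] [ 0.295 -0.65 ] [[0.37, -0.478], [0.447, -0.782], [0.217, -0.817], [0.146, -0.523]]
```

View pics/crop0.png

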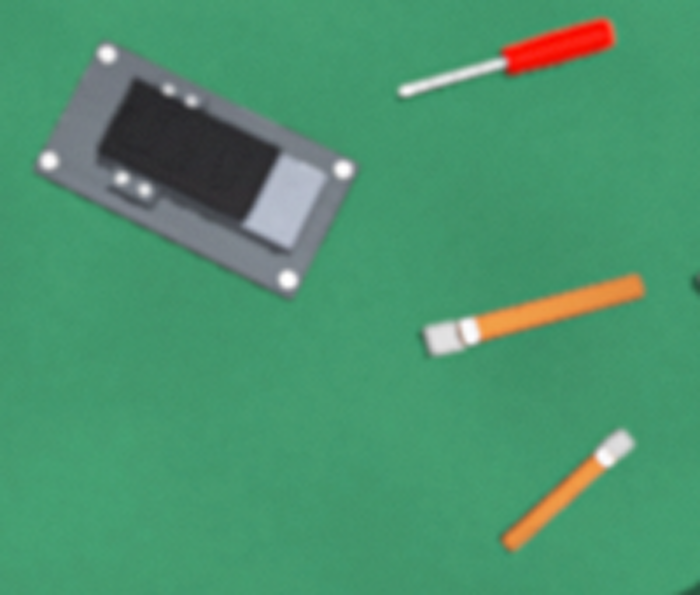

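Emit:
drive_tool --targets '[[[1, 0.25, -0.076, 0, 0], [1, 0.25, -0.076, 0, 0], [1, 0.25, -0.076, 0, 0], [1, 0.25, -0.076, 0, 0], [1, 0.25, -0.076, 0, 0], [1, 0.25, -0.076, 0, 0], [1, 0, 0, 0, -1], [1, 0, 0, 0, -1], [1, 0, 0, 0, -1], [1, 0, 0, 0, -1], [1, 0, 0, 0, -1], [1, 0, 0, 0, -1]]]'

```text
clock: 1.6
tool_pos: [0.5072, -0.3803, 0.2916]
tool_rot: [0.887, 0.462, -0.0, -0.0]
wrist_force: [0.0, 0.4, 0.2]
width: 0.0867
gripper_force: 0.0
```

Emit:
drive_tool --targets '[[[1, 0, 0, 0, -1], [1, 0, 0, 0, -1], [1, 0, 0, 0, -1], [1, 0, 0, 0, -1], [1, 0, 0, 0, -1], [1, 0, 0, 0, -1], [1, 0, 0, 0, -1], [1, 0, 0, 0, -1], [1, 0, 0, 0, -1], [1, 0, 0, 0, -1], [1, 0, 0, 0, -1], [1, 0, 0, 0, 0]]]'

```text
clock: 3.1
tool_pos: [0.5072, -0.3804, 0.2917]
tool_rot: [0.575, 0.818, 0.0, -0.0]
wrist_force: [-0.3, 0.7, 0.0]
width: 0.0873
gripper_force: 0.0
```

```bash
python3 - <<'E'
from h import *
o=get_obs();print(o['clock'],o['tool_pos'],yaw(o),o['q'],o['wrist_force']);c=cam("wrist",o);im=snapshot("wrist")[:,:,::-1];cv2.imwrite("pics/w1.png",im)
hsv=cv2.cvtColor(np.ascontiguousarray(im),cv2.COLOR_BGR2HSV).astype(int);H,S,V=[hsv[...,i] for i in range(3)]
for b in big((H>8)&(H<22)&(S>150)&(V>100)):
    if b.sum()<500: continue
    r=rect(b);B=cv2.boxPoints(r);P=ray(c,B,.018);print(b.sum(),r,np.round(B),np.round(P[:,:2],4).tolist())
E
```

```text
3.1 [ 0.50720937 -0.38039325  0.29168455] 109.85407325608362 [ 0.94041867  0.31708063 -0.4259161   1.48212151  0.13166797  1.37176003
  0.85362993] [-0.28114264  0.70126571  0.02723055]
```

View pics/w1.png

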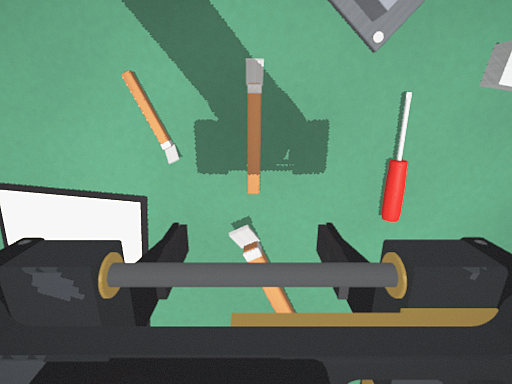

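The pry lies upright in the wrist picture: blade tip at (255,60), ferrule at (254,88), handle rear end at (254,193). It is aligned with the tool.

```bash
python3 - <<'E'
from h import *
o=get_obs();c=cam("wrist",o);im=cv2.imread("pics/w1.png")
hsv=cv2.cvtColor(im,cv2.COLOR_BGR2HSV).astype(int);H,S,V=[hsv[...,i] for i in range(3)]
m=(H>5)&(H<22)&(S>110)&(V>60);m[:,:235]=0;m[:,275:]=0;m[200:]=0
ys,xs=np.nonzero(m);print(ys.min(),ys.max())
ln=[(xs[ys==r].min()+xs[ys==r].max())/2 for r in (105,185)]
Rm=R.from_quat(o['tool_rot']).as_matrix()
P=ray(c,[[ln[0],105],[ln[1],185],[254.5,193],[255,58]],[.018,.018,.009,.02])
print(ln,P[:,:3].round(4)); d=P[0]-P[1];print("yaw",np.degrees(np.arctan2(d[1],d[0])))
print("in tool frame",((P-o['tool_pos'])@Rm).round(4))
E
```

```text
94 193
[np.float64(254.0), np.float64(253.5)] [[ 0.4802 -0.2986  0.018 ]
 [ 0.5166 -0.4007  0.018 ]
 [ 0.5232 -0.4142  0.009 ]
 [ 0.4624 -0.2464  0.02  ]]
yaw 109.65008866775881
in tool frame [[ 0.086   0.0023  0.2739]
 [-0.0225  0.002   0.2738]
 [-0.0374  0.0036  0.2828]
 [ 0.1411  0.0034  0.2719]]
```

Emit:
drive_tool --targets '[[[0.2, -0.06, 0.01, 0, 0], [0.2, 0, 0, 0.25, 0], [0, 0, 0, 0.25, 0], [0, 0, 0, 0.25, 0], [0, 0, 0, 0.18, 0], [-0.1, 0, 0, 0.1, 0], [-0.1, 0, 0, 0.055, 0], [-0.1, 0, 0, 0, 0], [-1, 0, 0, 0, 0], [-1, 0, 0, 0, 0], [-1, 0, 0, 0, 0], [-1, 0, 0, 0, 0]]]' --grip_force 10

```text
clock: 4.65
tool_pos: [0.5137, -0.3915, 0.0762]
tool_rot: [0.574, 0.819, -0.0, 0.001]
wrist_force: [-1.1, 0.7, 2.8]
width: 0.018
gripper_force: 10.0
```

Emit:
drive_tool --targets '[[[-1, 0.005, 0, -0.038, 0], [-1, 0.006, 0, -0.038, 0], [-1, 0.01, 0, -0.037, 0], [-1, 0.01, 0, -0.037, 0], [-1, 0.014, 0, -0.036, 0], [-1, 0.015, 0, -0.035, 0], [-1, 0.018, 0, -0.034, 0], [-1, 0.02, 0, -0.033, 0], [-1, 0.022, 0, -0.031, 0], [-1, 0.023, 0, -0.031, 0], [-1, 0, 0, 0, 0], [-1, 0, 0, 0, 0]]]' --grip_force 10

```text
clock: 6.15
tool_pos: [0.5035, -0.3643, 0.1451]
tool_rot: [0.574, 0.819, -0.0, -0.0]
wrist_force: [0.1, -0.3, -2.0]
width: 0.0179
gripper_force: 10.0
```

```bash
python3 - <<'E'
from h import *
o=get_obs();print(o['clock'],o['tool_pos'],o['wrist_force'],o['wrist_torque'],o['width']);a=cam("wrist",o);im=snapshot("wrist")[:,:,::-1];s=snapshot("side")[:,:,::-1]
cv2.imwrite("pics/w2.png",np.hstack([im[:, 60:460],cv2.resize(s[120:280,230:397],(400,384),interpolation=cv2.INTER_CUBIC)]))
E
```

```text
6.15 [ 0.50353812 -0.36425751  0.14514807] [ 0.09321484 -0.26208536 -2.00579967] [-0.04839518 -0.14116175 -0.04166814] 0.017892450809046587
```

View pics/w2.png

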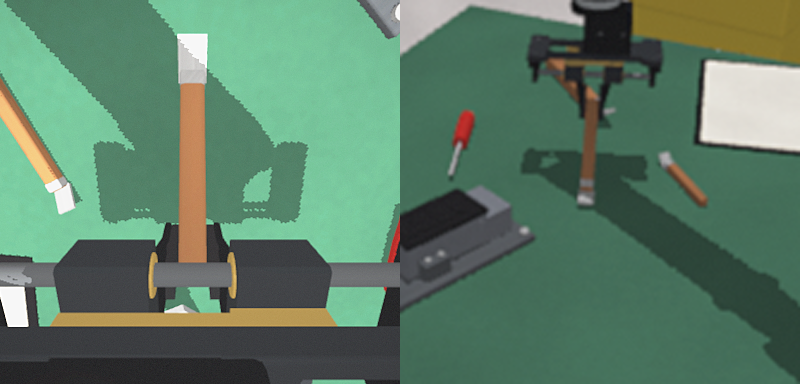

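```bash
cat >> h.py <<'E'
def pryrow(c,o,th,gx=-50,gz=12,depth=None):
    # rows of tip-top, tip-bottom, heel-top(handle front top) ; returns pixels and tool-frame pts
    t=np.radians(th);pts=np.array([[100.6,22.8],[102.9,19.5],[75,0],[75,18]])-[gx,gz]
    q=np.c_[pts[:,0]*np.cos(t)+pts[:,1]*np.sin(t),-pts[:,0]*np.sin(t)+pts[:,1]*np.cos(t)]/1e3
    d=depth or .0642
    P=np.c_[q[:,0],np.zeros(4),d-q[:,1]]
    return P,proj(c,P@R.from_quat(o['tool_rot']).as_matrix().T+o['tool_pos'])
E
python3 - <<'E'
from h import *
o=get_obs();c=cam("wrist",o)
for th in range(15,41,5):
    P,u=pryrow(c,o,th);print(th,u.round(1).tolist(),"tip z",(o['tool_pos'][2]-P[1:3,2]).round(4))
im=cv2.imread("pics/w2.png");print(im[25:100:3,192].tolist())
E
```

```text
15 [[252.6, -8.7], [252.6, -8.8], [252.5, 54.2], [252.5, 40.3]] tip z [0.0484 0.0368]
20 [[252.6, 5.3], [252.6, 5.6], [252.4, 63.5], [252.5, 49.0]] tip z [0.0355 0.0267]
25 [[252.5, 19.0], [252.5, 19.6], [252.4, 72.9], [252.5, 58.0]] tip z [0.0229 0.017 ]
30 [[252.5, 32.3], [252.5, 33.2], [252.4, 82.5], [252.4, 67.3]] tip z [0.0108 0.0078]
35 [[252.4, 45.3], [252.4, 46.5], [252.3, 92.1], [252.4, 76.8]] tip z [-0.0009 -0.0008]
40 [[252.4, 58.0], [252.4, 59.3], [252.3, 101.7], [252.4, 86.3]] tip z [-0.0118 -0.0088]
[[157, 200, 119], [163, 203, 123], [160, 202, 120], [255, 252, 255], [247, 247, 247], [247, 247, 247], [247, 247, 247], [247, 247, 247], [247, 247, 247], [249, 249, 249], [250, 250, 251], [210, 212, 213], [212, 213, 213], [210, 212, 213], [209, 211, 212], [192, 195, 196], [193, 196, 196], [197, 198, 198], [192, 195, 195], [185, 190, 197], [91, 135, 199], [91, 135, 199], [92, 137, 200], [91, 135, 198], [91, 135, 198]]
```

Emit:
drive_tool --targets '[[[-1, 0, 0, 0, 0], [-1, 0, 0, 0, 0], [-1, 0, 0, 0, 0], [-1, 0, 0, 0, 0], [-1, 0, 0, 0, 0]]]' --grip_force 4

```text
clock: 6.88
tool_pos: [0.5037, -0.3642, 0.1453]
tool_rot: [0.574, 0.819, -0.0, 0.0]
wrist_force: [0.0, 0.3, -1.0]
width: 0.0183
gripper_force: 4.0
```

```bash
cat >> h.py <<'E'
def tiprow(im):
    col=im[:150,248:257].astype(int);hs=cv2.cvtColor(im,cv2.COLOR_BGR2HSV)[:150,248:257]
    return [int(np.argmax(hs[:,i,1]<50)) for i in range(9)],[int(np.argmax((hs[:,i,0]<25)&(hs[:,i,0]>4)&(hs[:,i,1]>100))) for i in range(9)]
E
python3 - <<'E'
from h import *
o=get_obs();print(o['tool_pos'],o['wrist_force'],o['gripper_force'],o['wrist_torque']);im=np.ascontiguousarray(snapshot("wrist")[:,:,::-1]);cv2.imwrite("pics/w3.png",im);print(tiprow(im))
E
```

```text
[ 0.50368106 -0.36417247  0.14525945] [ 0.04869069  0.3429377  -0.9727738 ] 3.9999986439943314 [ 7.14784227e-05 -6.34897428e-02 -6.33218793e-05]
([42, 42, 42, 42, 42, 42, 42, 42, 42], [88, 88, 88, 88, 88, 88, 88, 88, 88])
```

Emit:
drive_tool --targets '[[[-1, 0, 0, 0, 0], [-1, 0, 0, 0, 0], [-1, 0, 0, -0.1, 0], [-1, 0, 0, -0.2, 0], [-1, 0, 0, -0.2, 0], [-1, 0, 0, 0, 0]]]' --grip_force 60

```text
clock: 7.68
tool_pos: [0.5058, -0.3652, 0.2511]
tool_rot: [0.574, 0.819, -0.0, 0.005]
wrist_force: [0.3, 0.2, -2.5]
width: 0.0172
gripper_force: 60.0
```

```bash
python3 - <<'E'
from h import *
c=cam("top");u=lambda x,y:[195+x/3.5,140+y/3.5]
P=ray(c,[u(280,150),u(245,220),u(135,82),u(100,152)],.064);print(P.round(3))
Q=ray(c,[u(107,54),u(48,160),u(343,169),u(288,279)],.012);print(Q.round(3))
a=np.vstack([P[:2].mean(0)-P[2:].mean(0),Q[2:].mean(0)-Q[:2].mean(0)]);print("yaw",np.degrees(np.arctan2(-a[:,1],-a[:,0])), "lip",P[:2].mean(0))
o=get_obs();print(o['tool_pos'],yaw(o));im=np.ascontiguousarray(snapshot("wrist")[:,:,::-1]);print(tiprow(im))
E
```

```text
[[ 0.596 -0.121  0.064]
 [ 0.539 -0.098  0.064]
 [ 0.642 -0.005  0.064]
 [ 0.584  0.018  0.064]]
[[ 0.678  0.024  0.012]
 [ 0.586  0.064  0.012]
 [ 0.596 -0.174  0.012]
 [ 0.504 -0.135  0.012]]
yaw [68.58886936 67.55488543] lip [ 0.56735297 -0.10974099  0.064     ]
[ 0.50584093 -0.36523265  0.25109435] 109.9136916782996
([42, 42, 42, 42, 42, 42, 42, 42, 42], [89, 89, 89, 89, 89, 89, 89, 89, 89])
```

Emit:
drive_tool --targets '[[[-1, 0.17, 0.06, 0, 0], [-1, 0.17, 0.06, 0, 0], [-1, 0.16, 0.06, 0, 0], [-1, 0, 0, 0, 1], [-1, 0, 0, 0, 1], [-1, 0, 0, 0, 1], [-1, 0, 0, 0, 1], [-1, 0, 0, 0, 1], [-1, 0, 0, 0, 1], [-1, 0, 0, 0, 1], [-1, 0, 0, 0, 1], [-1, 0, 0, 0, 0.4]]]'

```text
clock: 9.22
tool_pos: [0.5028, -0.2576, 0.2443]
tool_rot: [0.83, 0.558, -0.001, -0.001]
wrist_force: [0.7, 0.1, -2.2]
width: 0.0176
gripper_force: 60.0
```

Emit:
drive_tool --targets '[[[-1, 0, 0, 0.05, 0], [-1, 0, 0, 0.05, 0], [-1, 0, 0, 0, 0], [-1, 0, 0, 0, 0]]]'

```text
clock: 9.72
tool_pos: [0.5035, -0.2579, 0.2251]
tool_rot: [0.829, 0.559, -0.0, -0.0]
wrist_force: [0.8, -0.4, -1.5]
width: 0.0171
gripper_force: 60.0
```

```bash
python3 - <<'E'
from h import *
o=get_obs();print(o['clock'],o['tool_pos'],yaw(o));im=np.ascontiguousarray(snapshot("wrist")[:,:,::-1]);cv2.imwrite("pics/w4.png",im);np.save("o4.npy",o,allow_pickle=True)
E
```

```text
9.725 [ 0.50346357 -0.25788676  0.22513524] 67.92504489716985
```

View pics/w4.png

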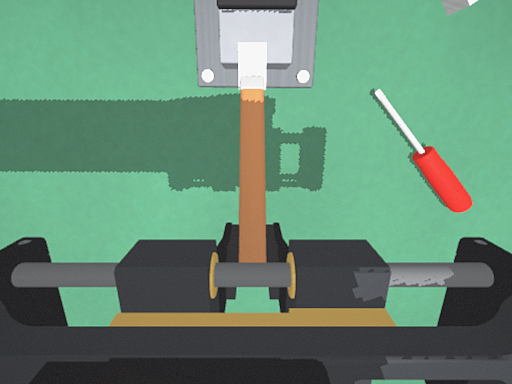

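```bash
python3 - <<'E'
from h import *
o=np.load("o4.npy",allow_pickle=True).item();c=cam("wrist",o);im=cv2.imread("pics/w4.png");g=cv2.cvtColor(im,cv2.COLOR_BGR2GRAY).astype(int)
for r in (4,30,45): print(r,[(x,int(g[r,x])) for x in range(196,325) if abs(g[r,x+1]-g[r,x-1])>25])
print(g[0:16,225],g[0:16,285]); print(g[60:72,225],g[60:72,285],tiprow(im)[0])
hs=cv2.cvtColor(im,cv2.COLOR_BGR2HSV);w=big((hs[...,1]<40)&(hs[...,2]>225))
D=[(b.sum(),b.nonzero()[1].mean(),b.nonzero()[0].mean()) for b in w];print(D)
Rm=R.from_quat(o['tool_rot']).as_matrix()
f=lambda uv,z:((ray(c,uv,z)-o['tool_pos'])@Rm).round(4).tolist()
print("lip top",f([[257,9]],.064),"lip bot",f([[257,9]],.056),"apron",f([[220,45],[293,45],[256,64]],.05),"dots",f([[207,76],[303,76]],.012),"tip",pryrow(c,o,34)[0].round(4).tolist())
E
```

```text
4 [(216, 136), (217, 37), (218, 66), (296, 70), (297, 131), (298, 163)]
30 [(196, 136), (197, 166), (219, 154), (220, 209), (292, 218), (293, 182)]
45 [(219, 173), (220, 210), (237, 230), (266, 249), (267, 219), (291, 221), (292, 176)]
[ 72  77  77  76  71  61  49  38  20 188 152  92 169 220 218 218] [ 79  75  77  76  73  66  55  45  31 118 143 118 100 198 223 218]
[225 220 199 135 112 119 119 117 129 162 172 167] [225 229 217 158 118 120 120 117 112 147 169 167] [0, 0, 0, 0, 0, 0, 0, 0, 0]
[(np.int64(3752), np.float64(254.24786780383795), np.float64(46.689498933901916)), (np.int64(125), np.float64(207.304), np.float64(75.184)), (np.int64(128), np.float64(302.890625), np.float64(76.0703125)), (np.int64(425), np.float64(398.7458823529412), np.float64(120.04941176470588))]
lip top [[0.1598, 0.0038, 0.1611]] lip bot [[0.1622, 0.0039, 0.1691]] apron [[0.1362, -0.0288, 0.1751], [0.1363, 0.0364, 0.1751], [0.1208, 0.0034, 0.1751]] dots [[0.1145, -0.0475, 0.2131], [0.1147, 0.0536, 0.2131]] tip [[0.1309, 0.0, 0.1395], [0.131, 0.0, 0.1435], [0.0969, 0.0, 0.144], [0.107, 0.0, 0.1291]]
```

Emit:
drive_tool --targets '[[[-1, 0.06, 0.018, 0.03, 0], [-1, 0.06, 0, 0.03, 0], [-1, 0, 0, 0.04, 0], [-1, 0, 0, 0.03, 0], [-1, 0, 0, 0.01, 0], [-1, 0, 0, 0, 0], [-1, 0, 0, 0, 0]]]'

```text
clock: 10.65
tool_pos: [0.5159, -0.2373, 0.1975]
tool_rot: [0.83, 0.558, 0.0, 0.0]
wrist_force: [0.0, -0.2, -1.4]
width: 0.0172
gripper_force: 60.0
```

```bash
python3 - <<'E'
from h import *
o=get_obs();print(o['clock'],o['tool_pos'],yaw(o),o['wrist_force']);o0=np.load("o4.npy",allow_pickle=True).item()
print(((o['tool_pos']-o0['tool_pos'])@R.from_quat(o0['tool_rot']).as_matrix()).round(4))
E
```

```text
10.65 [ 0.51589346 -0.2372988   0.19753706] 67.8907925626743 [ 0.02953754 -0.24465525 -1.42538756]
[0.0237 0.0038 0.0276]
```

Emit:
drive_tool --targets '[[[-1, 0, 0, 0.005, 0], [-1, 0, 0, 0.005, 0], [-1, 0, 0, 0.003, 0], [-1, 0, 0, 0, 0]]]'

```text
clock: 11.15
tool_pos: [0.5158, -0.2374, 0.1949]
tool_rot: [0.83, 0.558, -0.0, 0.0]
wrist_force: [-0.8, -1.3, 0.4]
width: 0.0174
gripper_force: 60.0
```

Emit:
drive_tool --targets '[[[-1, 0.015, 0, 0, 0], [-1, 0.02, 0, 0, 0], [-1, 0.02, 0, 0, 0], [-1, 0.01, 0, 0, 0], [-1, 0, 0, 0, 0]]]'

```text
clock: 11.78
tool_pos: [0.5209, -0.2245, 0.1946]
tool_rot: [0.829, 0.559, 0.0, -0.0]
wrist_force: [0.1, -0.9, 0.1]
width: 0.0172
gripper_force: 60.0
```

```bash
python3 - <<'E'
from h import *
o=get_obs();print(o['clock'],o['tool_pos'],o['wrist_force']);o0=np.load("o4.npy",allow_pickle=True).item()
print(((o['tool_pos']-o0['tool_pos'])@R.from_quat(o0['tool_rot']).as_matrix()).round(4))
im=np.ascontiguousarray(snapshot("wrist")[:,:,::-1]);s=snapshot("side")[:,:,::-1]
cv2.imwrite("pics/w5.png",np.hstack([cv2.resize(im[0:128,160:345],(400,277)),cv2.resize(s[170:270,195:339],(400,277),interpolation=cv2.INTER_CUBIC)]))
E
```

```text
11.775 [ 0.5209227  -0.2244942   0.19464643] [ 0.1114934  -0.87316781  0.09878628]
[0.0375 0.0036 0.0305]
```

View pics/w5.png

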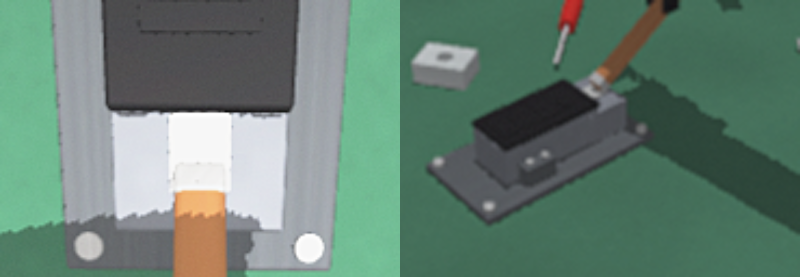

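Emit:
drive_tool --targets '[[[-1, 0.01, 0, 0, 0], [-1, 0.01, 0, 0, 0], [-1, -0.013, 0, 0.018, 0], [-1, -0.013, 0, 0.018, 0], [-1, -0.012, 0, 0.018, 0], [-1, -0.012, 0, 0.018, 0], [-1, -0.011, 0, 0.019, 0], [-1, -0.011, 0, 0.019, 0], [-1, 0, 0, 0, 0]]]' --grip_force 40

```text
clock: 13.0
tool_pos: [0.5188, -0.2334, 0.1755]
tool_rot: [0.829, 0.559, 0.002, 0.001]
wrist_force: [-2.2, 2.9, 15.1]
width: 0.0176
gripper_force: 40.0
```

```bash
python3 - <<'E'
from h import *
o=get_obs();print(o['clock'],o['tool_pos'],o['wrist_force'],o['wrist_torque'],yaw(o));o0=np.load("o4.npy",allow_pickle=True).item()
print(((o['tool_pos']-o0['tool_pos'])@R.from_quat(o0['tool_rot']).as_matrix()).round(4))
im=np.ascontiguousarray(snapshot("wrist")[:,:,::-1]);cv2.imwrite("pics/w6.png",im)
hs=cv2.cvtColor(im,cv2.COLOR_BGR2HSV);print([int(np.argmax(hs[:150,x,2]>130)) for x in (230,280)],[int(np.argmax((hs[:150,x,1]>90)&(hs[:150,x,0]<25))) for x in (250,254)])
E
```

```text
13.0 [ 0.51881971 -0.23343947  0.17546653] [-2.20152162  2.89831134 15.14592565] [0.7869368  0.2732588  0.20838275] 67.99040107336707
[0.0284 0.005  0.0497]
[32, 33] [72, 72]
```

Emit:
drive_tool --targets '[[[-1, -0.0094, 0, 0.02, 0], [-1, -0.0094, 0, 0.02, 0], [-1, -0.008, 0, 0.0204, 0], [-1, -0.008, 0, 0.0204, 0], [-1, -0.0066, 0, 0.021, 0], [-1, -0.0066, 0, 0.021, 0], [-1, 0, 0, 0, 0]]]'

```text
clock: 13.92
tool_pos: [0.5136, -0.2437, 0.1485]
tool_rot: [0.83, 0.558, 0.0, 0.0]
wrist_force: [-1.2, -1.6, 5.4]
width: 0.0173
gripper_force: 40.0
```

```bash
cat > chk.py <<'E'
from h import *
import sys
o=get_obs();print(o['clock'],o['tool_pos'],o['wrist_force'],yaw(o));o0=np.load("o4.npy",allow_pickle=True).item()
print(((o['tool_pos']-o0['tool_pos'])@R.from_quat(o0['tool_rot']).as_matrix()).round(4))
im=np.ascontiguousarray(snapshot("wrist")[:,:,::-1]);s=snapshot("side")[:,:,::-1]
cv2.imwrite(f"pics/{sys.argv[1]}.png",np.hstack([cv2.resize(im,(400,300)),cv2.resize(s[170:270,195:328],(400,300),interpolation=cv2.INTER_CUBIC)]))
E
python3 chk.py w7
```

```text
13.925 [ 0.5136242  -0.24373807  0.14850257] [-1.23182142 -1.60921016  5.43092783] 67.88992836707567
[0.0169 0.0041 0.0766]
```

View pics/w7.png

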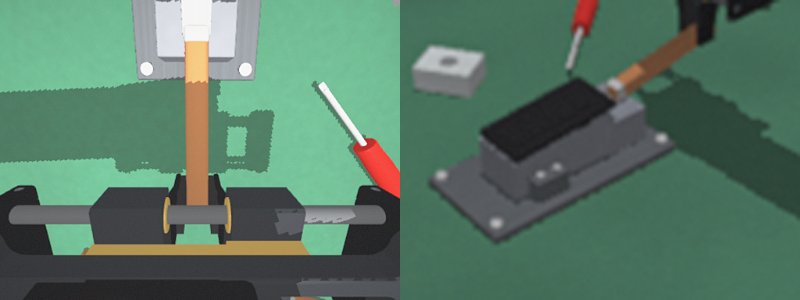

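Emit:
drive_tool --targets '[[[-1, -0.005, 0, 0.02, 0], [-1, -0.004, 0, 0.02, 0], [-1, 0, 0, 0, 0]]]'

```text
clock: 14.4
tool_pos: [0.5126, -0.2456, 0.1401]
tool_rot: [0.83, 0.558, 0.0, 0.0]
wrist_force: [-0.5, -1.7, 3.1]
width: 0.0176
gripper_force: 40.0
```

```bash
python3 chk.py w8; python3 - <<'E'
from h import *
c=cam("side");o0=np.load("o4.npy",allow_pickle=True).item();Rm=R.from_quat(o0['tool_rot']).as_matrix()
L=o0['tool_pos']+Rm@np.array([.161,.0035,0]);x=Rm[:,0];y=Rm[:,1]
s=np.ascontiguousarray(snapshot("side")[:,:,::-1]);g0=cv2.imread("pics/side0.png")
for sy in(-1,1):
  for h in(.064,.080):
    P=L+y*sy*.033;P[2]=h;print(sy,h,proj(c,P).round(1))
k=cv2.resize(np.hstack([g0[190:240,210:290],s[190:240,210:290]]),(800,250),interpolation=cv2.INTER_CUBIC);cv2.imwrite("pics/cmp.png",k)
E
```

```text
14.4 [ 0.51259468 -0.24562953  0.14012714] [-0.50428991 -1.67646684  3.07966836] 67.8753651806481
[0.0148 0.0039 0.085 ]
-1 0.064 [[266.5 205.7]]
-1 0.08 [[266.5 201.5]]
1 0.064 [[253.4 197. ]]
1 0.08 [[253.2 192.9]]
```

View pics/cmp.png

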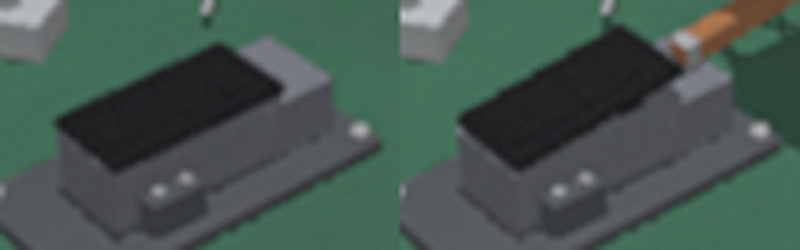

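The comparison crop shows the front edge of the cover up about 4 px (roughly 16 mm), with its back edge still on the rim. The catches have let go, so I'm withdrawing the pry.

Emit:
drive_tool --targets '[[[-1, -0.03, 0, 0, 0], [-1, -0.05, 0, 0, 0], [-1, -0.06, 0, 0, 0], [-1, -0.1, 0, 0, 0], [-1, -0.16, 0, 0, 0], [-1, -0.15, 0, 0, 0], [-1, 0, 0, 0.1, 0], [-1, 0, 0, 0.09, 0], [-1, 0, 0, 0.03, 0], [-1, 0, 0, 0, 0]]]' --grip_force 60

```text
clock: 15.8
tool_pos: [0.4712, -0.346, 0.0952]
tool_rot: [0.829, 0.559, -0.0, -0.001]
wrist_force: [0.0, -1.0, -1.0]
width: 0.0174
gripper_force: 60.0
```

```bash
python3 chk.py w9; python3 - <<'E'
from h import *
o=get_obs();c=cam("wrist",o)
im=np.ascontiguousarray(snapshot("wrist")[:,:,::-1]);hs=cv2.cvtColor(im,cv2.COLOR_BGR2HSV)[:200,253]
print([i for i in range(200) if hs[i,1]<50],[i for i in range(200) if 4<hs[i,0]<25 and hs[i,1]>90][:3])
for t in range(0,15,3):print(t,pryrow(c,o,t)[1].round()[:,1])
print(proj(c,o['tool_pos']+[0,0,-.07]))
E
```

```text
15.8 [ 0.47117339 -0.34600718  0.09521493] [ 0.00494289 -0.95630118 -1.03207479] 68.00375789146985
[-0.0938  0.0032  0.1299]
[0, 1, 2, 3, 4, 5, 6, 7, 8, 9, 10, 11, 12, 13, 14, 15, 16, 17, 18, 19, 20, 21, 22, 23, 24, 25, 26, 27, 28, 29, 30, 31, 32, 33, 34, 35, 36, 37, 38, 39, 40, 41, 42, 43, 44, 45, 46, 47, 48, 49] [50, 51, 52]
0 [-52. -54.  28.  18.]
3 [-43. -45.  33.  22.]
6 [-35. -36.  38.  26.]
9 [-26. -27.  43.  30.]
12 [-18. -18.  49.  35.]
[[252.13477564 237.22714961]]
```

Emit:
drive_tool --targets '[[[-1, 0, 0, 0, 0], [-1, -0.003, 0, 0.025, 0], [-1, -0.003, 0, 0.025, 0], [-1, -0.002, 0, 0.025, 0], [-1, 0, 0, 0.02, 0], [-1, 0, 0, 0, 0], [-1, 0, 0, 0, 0]]]' --grip_force 5

```text
clock: 16.82
tool_pos: [0.4705, -0.3483, 0.0769]
tool_rot: [0.829, 0.559, -0.0, -0.0]
wrist_force: [-0.1, -0.6, -1.0]
width: 0.0179
gripper_force: 5.0
```

Emit:
drive_tool --targets '[[[-1, 0, 0, 0.004, 0], [-1, 0, 0, 0, 0], [-0.45, 0, 0, 0, 0], [-0.2, 0, 0, 0, 0], [0, 0, 0, 0, 0], [0, 0, 0, -0.05, 0], [0, 0, 0, -0.2, 0], [0.5, 0, 0, -0.25, 0], [1, 0, 0, -0.25, 0], [1, 0, 0, 0, 0]]]' --grip_force 5

```text
clock: 18.08
tool_pos: [0.4729, -0.3498, 0.2322]
tool_rot: [0.829, 0.559, 0.002, 0.005]
wrist_force: [0.7, -0.3, -0.3]
width: 0.0654
gripper_force: 0.0
```

```bash
python3 - <<'E'
from h import *
o=get_obs();print(o['clock'],o['tool_pos'],yaw(o),o['wrist_force']);c=cam("wrist",o);im=np.ascontiguousarray(snapshot("wrist")[:,:,::-1]);cv2.imwrite("pics/w10.png",im)
t=np.ascontiguousarray(snapshot("top")[:,:,::-1]);cv2.imwrite("pics/t10.png",t)
o0=np.load("o4.npy",allow_pickle=True).item();Rm=R.from_quat(o0['tool_rot']).as_matrix()
L=o0['tool_pos']+Rm@np.array([.161,.0037,0]);C=L+Rm[:,0]*.065;print("lip",L,"cover centre",C)
rm=R.from_quat(o['tool_rot']).as_matrix();print("to C in tool",(C-o['tool_pos'])@rm)
hs=cv2.cvtColor(im,cv2.COLOR_BGR2HSV).astype(int);m=(hs[...,0]>4)&(hs[...,0]<22)&(hs[...,1]>100)&(hs[...,2]>60)
for b in big(m):
    if b.sum()>600:
        r=rect(b);print(r,ray(c,cv2.boxPoints(r),.018).round(3)[:,:2].tolist())
# tray from top
c=cam("top");hs=cv2.cvtColor(t,cv2.COLOR_BGR2HSV);m=(hs[...,1]<70)&(hs[...,2]<170);m[:,190:]=0;m[:150]=0;m[290:]=0
m=cv2.morphologyEx(m.astype('uint8'),cv2.MORPH_CLOSE,np.ones((5,5)));b=max(big(m),key=lambda x:x.sum());r=rect(b);P=ray(c,cv2.boxPoints(r),.022);print("tray",r,P.round(3)[:,:2].tolist(),P.mean(0))
E
```

```text
18.075 [ 0.47293932 -0.34982334  0.23224468] 67.91777967583423 [ 0.65381723 -0.30917517 -0.31847601]
lip [ 0.56739923 -0.11007972  0.22514236] cover centre [ 0.59182748 -0.04984467  0.22514545]
to C in tool [ 0.32268818 -0.00266603  0.00610129]
((247.0, 136.5), (121.0, 16.0), 90.0) [[0.505, -0.24], [0.521, -0.246], [0.47, -0.371], [0.452, -0.364]]
((154.22265625, 214.10528564453125), (74.47042846679688, 12.541629791259766), 20.26569938659668) [[0.31, -0.32], [0.323, -0.309], [0.385, -0.371], [0.373, -0.383]]
((336.5, 317.0), (18.0, 285.0), 90.0) [[0.331, -0.491], [0.702, -0.646], [0.698, -0.678], [0.317, -0.52]]
tray ((109.68098449707031, 220.8203887939453), (86.36576843261719, 70.21102905273438), 21.250507354736328) [[0.408, 0.462], [0.596, 0.42], [0.523, 0.185], [0.34, 0.233]] [0.46657095 0.32498829 0.022     ]
```

Emit:
drive_tool --targets '[[[1, 0.243, 0, 0, 0], [1, 0.243, 0, 0, 0], [1, 0.243, 0, 0, 0], [1, 0.243, 0, 0, 0], [1, 0.243, 0, 0, 0], [1, 0, 0, 0, 0], [1, 0, 0, 0, 0]]]'

```text
clock: 19.05
tool_pos: [0.5611, -0.1238, 0.2249]
tool_rot: [0.829, 0.559, -0.001, -0.001]
wrist_force: [0.1, -0.2, -0.2]
width: 0.0873
gripper_force: 0.0
```

```bash
python3 - <<'E'
from h import *
o=get_obs();print(o['clock'],o['tool_pos'],yaw(o),o['wrist_force'],o['width']);c=cam("wrist",o);im=np.ascontiguousarray(snapshot("wrist")[:,:,::-1]);cv2.imwrite("pics/w11.png",im)
g=cv2.cvtColor(im,cv2.COLOR_BGR2GRAY);b=[x for x in big(g<75)];
m=max([x for x in b if x[:200].sum()>500 and x[250:].sum()==0] or b,key=lambda x:x[:200].sum());m[210:]=0
ys,xs=np.nonzero(m);print(ys.min(),ys.max())
rm=R.from_quat(o['tool_rot']).as_matrix()
for r in range(40,200,20):
    x=xs[ys==r]
    if len(x): print(r,x.min(),x.max(),((ray(c,[[x.min(),r],[x.max(),r]],[.072,.072])-o['tool_pos'])@rm).round(4)[:,:2].tolist())
print("C",(np.array([.5918,-.0498,.066])-o['tool_pos'])@rm)
E
```

```text
19.05 [ 0.56106011 -0.12376055  0.22485867] 67.92665384588733 [ 0.06018476 -0.17175507 -0.23285015] 0.08726313999614599
31 182
40 216 292 [[0.1354, -0.0296], [0.1355, 0.0323]]
60 217 291 [[0.1207, -0.0293], [0.1208, 0.0322]]
80 217 290 [[0.1053, -0.0299], [0.1054, 0.032]]
100 217 290 [[0.0892, -0.0305], [0.0893, 0.0328]]
120 217 272 [[0.0725, -0.0312], [0.0725, 0.0176]]
140 218 280 [[0.055, -0.0309], [0.055, 0.0252]]
160 218 288 [[0.0366, -0.0316], [0.0367, 0.0333]]
180 218 287 [[0.0174, -0.0323], [0.0176, 0.0331]]
C [0.08025554 0.00109911 0.15877349]
```

Emit:
drive_tool --targets '[[[1, 0.2, 0.005, 0, 0], [1, 0.195, 0, 0, 0], [1, 0, 0, 0.15, 0], [1, 0, 0, 0.15, 0], [1, 0, 0, 0.15, 0], [1, 0, 0, 0.07, 0], [1, 0, 0, 0, 0], [0.75, 0, 0, 0, 0], [0.6, 0, 0, 0, 0], [-1, 0, 0, 0, 0], [-1, 0, 0, 0, 0], [-1, 0, 0, 0, 0]]]' --grip_force 15

```text
clock: 20.6
tool_pos: [0.5923, -0.0502, 0.123]
tool_rot: [0.829, 0.559, -0.0, -0.0]
wrist_force: [-2.8, 2.1, 6.5]
width: 0.0657
gripper_force: 15.0
```

Emit:
drive_tool --targets '[[[-1, 0, 0, 0, 0], [-1, 0, 0, -0.03, 0], [-1, 0, 0, -0.05, 0], [-1, 0, 0, -0.08, 0], [-1, 0, 0, -0.12, 0], [-1, 0, 0, -0.15, 0], [-1, 0, 0, 0, 0], [-1, 0, 0, 0, 0]]]' --grip_force 20

```text
clock: 21.6
tool_pos: [0.5922, -0.0508, 0.208]
tool_rot: [0.83, 0.558, -0.0, 0.0]
wrist_force: [-0.4, 0.0, -2.6]
width: 0.0657
gripper_force: 20.0
```

```bash
python3 chk.py w12; python3 - <<'E'
from h import *
o=get_obs();print(o['wrist_torque'],o['width']);rm=R.from_quat(o['tool_rot']).as_matrix();print((np.array([.4666,.325,.2])-o['tool_pos'])@rm,o['q'])
E
```

```text
21.6 [ 0.59222987 -0.0508218   0.20800072] [-0.39230512  0.01576632 -2.57064819] 67.90046216290658
[0.2252 0.0044 0.0171]
[-0.05324233  0.02328022 -0.01825611] 0.06564307441378799
[ 0.30106971 -0.25730055  0.0073409 ] [ 0.5095486   0.30864025 -0.55727214  1.6856508   0.17323384  1.19894567
 -0.47562186]
```

View pics/w12.png

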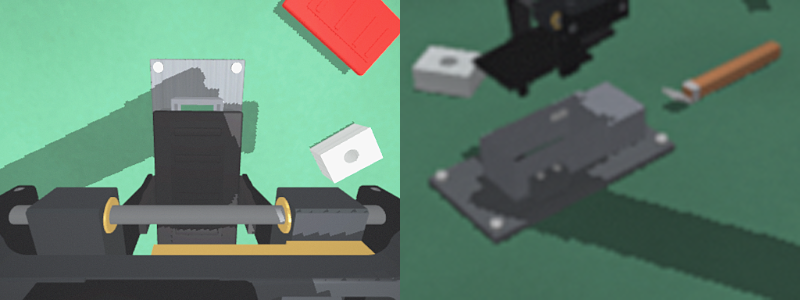

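Emit:
drive_tool --targets '[[[-1, 0.188, -0.161, 0, 0], [-1, 0.188, -0.161, 0, 0], [-1, 0.188, -0.161, 0, 0], [-1, 0.188, -0.161, 0, 0], [-1, 0.188, -0.161, 0, 0], [-1, 0.188, -0.161, 0, 0], [-1, 0.188, -0.161, 0, 0], [-1, 0.188, -0.161, 0, 0], [-1, 0, 0, 0, -0.7], [-1, 0, 0, 0, -0.7], [-1, 0, 0, 0, 0], [-1, 0, 0, 0, 0]]]'

```text
clock: 23.2
tool_pos: [0.4669, 0.3246, 0.2077]
tool_rot: [0.794, 0.608, -0.001, -0.0]
wrist_force: [-0.0, 1.0, -2.4]
width: 0.0657
gripper_force: 20.0
```

```bash
python3 - <<'E'
from h import *
o=get_obs();print(o['clock'],o['tool_pos'],yaw(o),o['wrist_force'],o['width']);c=cam("wrist",o);im=np.ascontiguousarray(snapshot("wrist")[:,:,::-1]);cv2.imwrite("pics/w13.png",im)
hs=cv2.cvtColor(im,cv2.COLOR_BGR2HSV);m=(hs[...,1]>60)&(hs[...,0]>50)&(hs[...,0]<90)
rm=R.from_quat(o['tool_rot']).as_matrix()
f=lambda u,v:((ray(c,[[u,v]],.022)-o['tool_pos'])@rm).round(3)[0,:2].tolist()
for r in (60,100,140):
    x=np.nonzero(~m[r])[0];print(r,x.min(),x.max(),f(x.min(),r),f(x.max(),r))
for u in (180,252,320):
    y=np.nonzero(~m[:200,u])[0];print(u,y.min(),f(u,y.min()))
E
```

```text
23.2 [0.4668645  0.32463314 0.20766295] 74.82940954559557 [-0.02531575  1.01669151 -2.3797955 ] 0.065675268376987Traceback (most recent call last):
  File "<stdin>", line 7, in <module>
    return umr_minimum(a, axis, None, out, keepdims, initial, where)
ValueError: zero-size array to reduction operation minimum which has no identity
```

```bash
python3 - <<'E'
from h import *
o=get_obs();c=cam("wrist",o);im=cv2.imread("pics/w13.png")
hs=cv2.cvtColor(im,cv2.COLOR_BGR2HSV);m=(hs[...,1]>90)&(hs[...,0]>50)&(hs[...,0]<90)
rm=R.from_quat(o['tool_rot']).as_matrix()
f=lambda u,v:((ray(c,[[u,v]],.022)-o['tool_pos'])@rm).round(3)[0,:2].tolist()
for r in (75,110,140,165,190):
    x=np.nonzero(~m[r])[0];print(r,len(x),[(int(v),f(v,r)) for v in (x.min(),x.max())] if len(x) else '')
for u in (100,180,252,320,400):
    y=np.nonzero(~m[:230,u])[0];print(u,len(y),(y.min(),f(u,y.min())) if len(y) else '')
E
```

```text
75 198 [(154, [0.113, -0.094]), (351, [0.113, 0.095])]
110 191 [(157, [0.081, -0.095]), (347, [0.081, 0.094])]
140 184 [(160, [0.051, -0.095]), (343, [0.051, 0.093])]
165 179 [(162, [0.025, -0.095]), (340, [0.025, 0.093])]
190 175 [(163, [-0.003, -0.097]), (337, [-0.003, 0.093])]
100 0 
180 161 (np.int64(69), [0.118, -0.069])
252 159 (np.int64(71), [0.116, -0.0])
320 157 (np.int64(73), [0.115, 0.065])
400 0
```

Emit:
drive_tool --targets '[[[-1, 0, 0, 0.15, 0], [-1, 0, 0, 0.15, 0], [-1, 0, 0, 0.12, 0], [-1, 0, 0, 0.08, 0], [-1, 0, 0, 0.04, 0], [-1, 0, 0, 0.01, 0], [-1, 0, 0, 0, 0], [-1, 0, 0, 0, 0]]]'

```text
clock: 24.25
tool_pos: [0.4674, 0.3253, 0.099]
tool_rot: [0.794, 0.608, 0.001, 0.0]
wrist_force: [-0.0, -0.3, -1.5]
width: 0.0658
gripper_force: 20.0
```

Emit:
drive_tool --targets '[[[-1, 0, 0, 0.01, 0], [-1, 0, 0, 0.01, 0], [-1, 0, 0, 0.01, 0], [-1, 0, 0, 0.01, 0], [-1, 0, 0, 0, 0], [-1, 0, 0, 0, 0]]]' --grip_force 6

```text
clock: 25.0
tool_pos: [0.4669, 0.3252, 0.0902]
tool_rot: [0.794, 0.608, 0.0, -0.0]
wrist_force: [-0.0, -0.6, -2.3]
width: 0.0662
gripper_force: 6.0
```

Emit:
drive_tool --targets '[[[-1, 0, 0, 0.008, 0], [-1, 0, 0, 0.008, 0], [-1, 0, 0, 0, 0], [-1, 0, 0, 0, 0]]]' --grip_force 5

```text
clock: 25.5
tool_pos: [0.4671, 0.3252, 0.0877]
tool_rot: [0.794, 0.608, 0.0, 0.0]
wrist_force: [-2.3, -1.4, 5.6]
width: 0.0658
gripper_force: 5.0
```

```bash
python3 - <<'E'
from h import *
o=get_obs();print(o['wrist_force'],o['wrist_torque']);im=np.ascontiguousarray(snapshot("wrist")[:,:,::-1]);s=snapshot("side")[:,:,::-1]
cv2.imwrite("pics/w14.png",im)
g=cv2.cvtColor(im,cv2.COLOR_BGR2GRAY);c=cam("wrist",o);print([int(v) for v in g[60:150:2,245]])
rm=R.from_quat(o['tool_rot']).as_matrix()
for z in(.036,.044):
  for sy in(-.03,.03): print(z,proj(c,o['tool_pos']*[1,1,0]+[0,0,z]+rm@np.array([.065,sy,0])).round(1))
E
```

```text
[-2.29716267 -1.42982693  5.5572543 ] [-0.41319694  0.31518955 -0.02440616]
[235, 234, 236, 234, 234, 235, 235, 235, 235, 235, 235, 235, 234, 235, 236, 236, 236, 236, 236, 236, 236, 236, 236, 237, 236, 236, 237, 240, 202, 149, 152, 149, 152, 151, 149, 150, 147, 149, 147, 149, 148, 141, 41, 51, 56]
0.036 [[196.2 143.4]]
0.036 [[308.7 143.5]]
0.044 [[193.1 145.4]]
0.044 [[311.9 145.6]]
```

Emit:
drive_tool --targets '[[[-1, 0, 0, -0.004, 0], [-1, 0, 0, 0, 0], [0.6, 0, 0, 0, 0], [0.75, 0, 0, 0, 0], [0.9, 0, 0, 0, 0], [0.9, 0, 0, 0, 0], [0.9, 0, 0, -0.05, 0], [0.9, 0, 0, -0.1, 0], [0.9, 0, 0, -0.2, 0], [0.9, 0, 0, -0.25, 0], [0.9, -0.25, 0, -0.1, 0], [0.9, -0.25, 0, 0, 0]]]' --grip_force 4

```text
clock: 27.1
tool_pos: [0.4415, 0.2291, 0.2313]
tool_rot: [0.793, 0.609, 0.003, 0.001]
wrist_force: [0.7, -0.3, -0.8]
width: 0.0826
gripper_force: 0.0
```

```bash
python3 - <<'E'
from h import *
o=get_obs();print(o['clock'],o['tool_pos'],o['wrist_force'],o['width']);c=cam("wrist",o);im=np.ascontiguousarray(snapshot("wrist")[:,:,::-1]);s=snapshot("side")[:,:,::-1];t=snapshot("top")[:,:,::-1]
a=np.hstack([cv2.resize(im,(400,300)),cv2.resize(t,(400,300))]);b=np.hstack([cv2.resize(s[275:384,140:285],(400,300),interpolation=cv2.INTER_CUBIC),cv2.resize(s[130:280,180:380],(400,300),interpolation=cv2.INTER_CUBIC)])
cv2.imwrite("pics/end.png",np.vstack([a,b]))
E
```

```text
27.1 [0.4415135  0.22907548 0.2312909 ] [ 0.65609946 -0.33659009 -0.75098155] 0.08264947328896476
```

View pics/end.png

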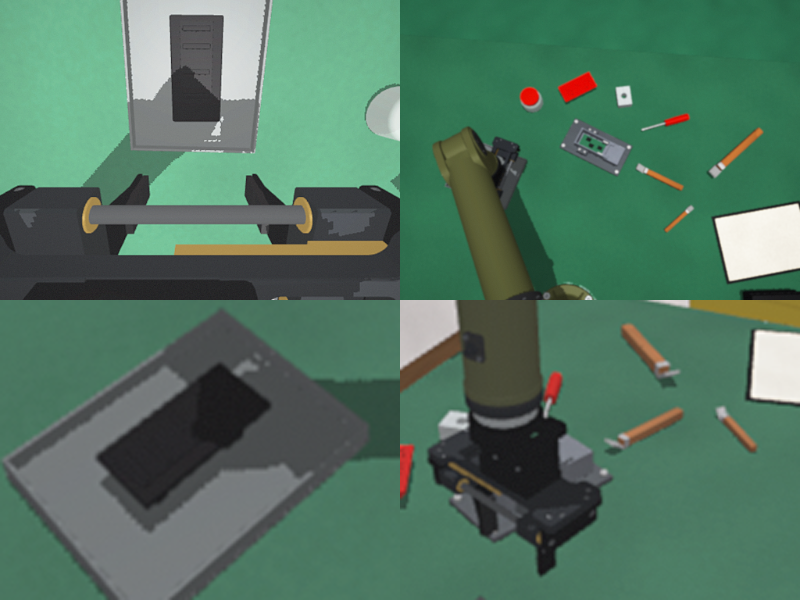

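The cover sits level and right way up in the middle of the tray, and the pry lies on the bench clear of both the unit and the tray. The bystanders are where they were, and the robot is touching nothing.

```bash
python3 -c "
from bench import *
print(close_job())"
```

```text
the job is handed in; nothing more can be done
None
```

The job is handed in at about 27 s on the robot's clock: the cover was pried loose and set flat, right way up, in the tray, and the pry tool is back on the bench, clear of the unit and the tray.

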